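# Put the bench supplies back in their fitted holders

### The job

Tidy the inspection bench: put each of the four supplies into the grey holder made for it - the fuse carton flat between the four corner guides of the rectangular tray, the hand stamp standing in the small rectangular well, the jar of swabs standing in the round cup, and the label roll lying over the pin of the round base. Set each one down rather than dropping it, so that it rests flat on its holder's floor, keep the jar upright, and leave the timer where it lies.

Things in the scene. Friction and masses are not known exactly. Their poses are not given: they have to be found in the camera images.
- fuse_carton: Loose cardboard carton, beige with a red band, a plain box 44 (its x) x 64 (its y) x 26 mm high, 0.04 kg. Lies flat on the bench top or on the blue mat (3 mm thick) that covers part of it, like all the loose things. Origin: centre of the underside; z up.
- wood_stamp: Loose brown wooden hand stamp, upright, 58 mm high, 0.04 kg: a block foot 19 (its x) x 33 (its y) x 18 mm high with a turned wooden grip about 20 mm in diameter above it, from 18 to 58 mm height. Origin: centre of the underside; z up.
- swab_jar: Loose clear round jar with white cotton swabs standing in it, 51 mm in diameter, glass wall from 0 to 50 mm height, swabs up to 84 mm; 0.07 kg. Upright. Origin: centre of the underside; z up.
- label_roll: Loose roll of white labels lying flat, 56 mm outside diameter, 30 mm high, with an upright through hole about 24 mm in diameter; 0.05 kg. Origin: centre of the underside; z up.
- carton_tray: Fixed grey rectangular tray for the fuse carton: plate 68 (its x) x 88 (its y) mm, its floor 6 mm above the bench, with four L-shaped corner guides 15 mm high (above the bench) round a pocket of 60 (x) x 80 (y) mm; between the guides the sides are open (48 mm along each long side). The carton lies in it with its long side along the tray's long side, either way round. Origin: centre of the underside, at bench-top level; z up.
- stamp_well: Fixed grey rectangular well for the hand stamp, 43 (its x) x 57 (its y) mm outside, closed rim 13 mm high and 4 mm thick, pocket 35 (x) x 49 (y) mm, floor 6 mm above the bench. The stamp's long side goes along the well's long side, either way round. Origin: centre of the underside, at bench-top level; z up.
- jar_cup: Fixed grey round open cup for the jar, 76 mm outside diameter, rim 17 mm high and 4 mm thick, pocket 68 mm in diameter, floor 6 mm above the bench. Origin: centre of the underside, at bench-top level; z up.
- roll_spindle: Fixed grey disc 66 mm in diameter and 6 mm thick with an upright steel pin in its centre, 9 mm in diameter, its tapered tip 42 mm above the bench: the label roll goes over the pin and lies on the disc. Origin: centre of the underside, at bench-top level; z up.
- timer: Loose white bench timer lying flat among the supplies, 50 (its x) x 62 (its y) x 18 mm high. Not part of the job: it stays where it is. Origin: centre of the underside; z up.
Mind the look-alikes: they are no part of the job. Leave any red look-alike of the swab_jar alone. What is shaped like the fuse_carton but black is not meant.

How it is judged:
By the outcome, as a careful person would: the job done as asked, in the order asked, and still so for the second after the job is handed in, with the robot touching nothing.
It also fails if it takes over 99 s, if anything falls off the work surface, if the arm or the gripper's body presses on something with over 40 N, if the wrist force passes 120 N, or if a joint passes its speed limit or range.

### The arm

A 6-joint arm with a two-finger parallel gripper is mounted at the origin on a cart in front of the work surface, level with it; the furniture and walls round the work are solid. World frame = base frame: x ahead of the robot, y to its left, z up, the work surface at z = 0. Lengths are in m, angles in rad, forces in N, time in s.
With the tool pointing down it reaches from about 0.275 to 0.75 m from the base axis. Payload 10.2 kg.
Tool frame: the origin (TCP) lies between the finger pads; the fingertips stand 19 mm ahead of it and the grasp point (between the pads) is the TCP (arm.tcp_to_tips is the distance from the TCP to the fingertips, in m); z points along the fingers, y is the line along which they close (so a half turn about z gives the same grasp; the last joint's range is limited). The gripper opens to 88 mm and grips with 3 to 60 N. Pads are 18 mm wide; open, the fingers measure 123 mm over their backs; the gripper's body (75 mm by 187 mm) begins 45 mm behind the grasp point.
Start: joints at [1.1, 0.313, 1.498, -0, 1.331, -0.223], TCP at [0.129, 0.509, 0.258] pointing down, gripper open.
Joint ranges: [-2.94, 2.94], [-0.97, 2.17], [0.19, 2.56], [-1.23, 4.37], [0.02, 3.11], [-2.88, 2.88]. Speed limits (rad/s): [2.39, 2.39, 3.01, 3.14, 3.14, 3.14].

### API

Orientations are given as a unit quaternion [w, x, y, z].
In Python, from cell import status, vision, order, models, arm gives the robot as it stands.
- The arm moves only by the tool carry_out, never from a script. Its argument "plan" is a list of rows, each a list of 7 numbers: the shift along the world's x, y, z normalised to -1 to 1, where 1 is 0.2 m, then the turn, a rotation vector about the world's x, y, z normalised to -1 to 1, where 1 is 90 degrees, then the opening, from 0 (shut) to 1 (fully open). In form: [[x, y, z, ax, ay, az, hand], ...]. A call has 1 to 5 rows; each row is the pose to reach, as a shift and turn from the pose commanded when the call began; what a row does not reach only later rows make up. A row lasts 1/8 s, in which the tool goes at most 62.5 mm and 10.7 degrees, less where a joint would pass 70% of its speed; a pose out of reach is approached as far as the arm can. A call with a number of a shift or a turn outside -1 to 1 is refused whole. A call with a gripper value outside its range is refused whole. The fingers move at their own pace and stop on an object; "squeeze" is the grip in N (left out, the last holds). Time passes only in rows, so rows that repeat a pose let the fingers close. It gives the time, the measured TCP pose, the force, the opening and the grip force at its end, in the units of the state.
- status.state(): the state, without advancing time (a new reading comes with each control period).
- vision.snapshot(name): name is "scene" or "side" or "wrist"; returns a dict with "color" (400x640x3 uint8, red, green, blue), "intrinsics" (3x3 intrinsics, pixels), "position" and "attitude" of the camera in the world. Camera axes: x right, y down, z forward; pixel columns grow to the right and rows downward; lengths in m; the calibration is good to about 2 mm. The wrist camera is an equidistant fisheye: a pixel r from the principal point sees the ray r / f radians off the axis. A picture is of the moment at which its call begins. There is no depth.
- order.sign_off(): hands the job in; it is judged then, once.
Trained networks look in a picture, given as the dict that the camera call returned (one of the last four; its "shot" number tells which), for a name from the list of things; names that differ only in an ending like _2 or _b are one class to them, and where a whole thing is asked for, a point or a joint stands for the part that bears it (a point fixed in the world has none). Each returns a list of dicts, best first, with "p" (0 to 1); they miss things now and then, are a little off and sometimes report something else, mostly with a low value. They report only what shows in the picture. A call takes as long as a camera call. They do not tell look-alikes from the thing itself.
- models.boxes_of(picture, name): "box" ([centre column, centre row, width, height] in pixels, round what is visible of it).
- models.pinpoint(picture, name): "point" ([column, row] in pixels: a listed point, or the origin of a listed thing).
The state is a dict: "time_s": time; "joint_pos": joint angles; "joint_velocities": joint speeds; "effort": joint torques, N m; "ee_pos": TCP position; "orientation": TCP orientation; "contact_force": force on the tool from outside, world axes, zero at the start; "moment": the same for the moment, N m; "opening": finger opening in m; "grip_force": force on a finger pad.
Only numpy, scipy, OpenCV 4.12 (cv2) and the standard library are available. Lean on these libraries where they do the work, as an engineer would, in place of code of your own. Each camera call takes 0.05 s, during which the arm holds its last target. There are 200 camera calls.

## Working session

There is one attempt and no reset: what is moved stays moved. The work goes in short steps, Python scripts to look and compute and a tool call to move; the robot and the scene stay as the last step left them, time stands still between calls to the robot, and variables do not carry over. Pictures are saved under pics/ and viewed, at most 14 in all, crops included, and the job is handed in when it is done.

Besides the shell and the picture viewer there is one more tool, called after "Emit:" by a JSON object that holds its "fn" and its "kwargs", one argument or row to a line. carry_out: Moves the arm, as the interface text tells. Its arguments: {"type":"object","properties":{"plan":{"type":"array","items":{"type":"array","items":{"type":"number"}}},"squeeze":{"type":"number"}},"required":["plan"]}

```bash
ls; mkdir -p pics
cat > h.py <<'E'
import numpy as np, cv2
from cell import status, vision, order, models, arm
from scipy.spatial.transform import Rotation as R
def rot(q):
    q=np.array(q,float)
    return q if q.shape==(3,3) else R.from_quat([q[1],q[2],q[3],q[0]]).as_matrix()
def ray(pic,uv,wrist=False):
    K=np.array(pic["intrinsics"]);x=(uv[0]-K[0,2])/K[0,0];y=(uv[1]-K[1,2])/K[1,1]
    if wrist:
        r=np.hypot(x,y);d=np.array([np.sin(r)*x/max(r,1e-9),np.sin(r)*y/max(r,1e-9),np.cos(r)])
    else: d=np.array([x,y,1.])
    d=rot(pic["attitude"])@d
    return np.array(pic["position"]),d/np.linalg.norm(d)
def onz(pic,uv,z,wrist=False):
    p,d=ray(pic,uv,wrist);return p+d*(z-p[2])/d[2]
def tri(rays):
    A=sum(np.eye(3)-np.outer(d,d) for p,d in rays);b=sum((np.eye(3)-np.outer(d,d))@p for p,d in rays)
    return np.linalg.solve(A,b)
def save(pic,name): cv2.imwrite("pics/"+name+".png",cv2.cvtColor(pic["color"],cv2.COLOR_RGB2BGR))
def proj(pic,P,wrist=False):
    K=np.array(pic["intrinsics"]);c=rot(pic["attitude"]).T@(np.array(P,float)-np.array(pic["position"]))
    if wrist:
        r=np.hypot(c[0],c[1]);t=np.arctan2(r,c[2]);return np.array([K[0,2]+K[0,0]*t*c[0]/r,K[1,2]+K[1,1]*t*c[1]/r])
    return np.array([K[0,2]+K[0,0]*c[0]/c[2],K[1,2]+K[1,1]*c[1]/c[2]])
N="fuse_carton wood_stamp swab_jar label_roll carton_tray stamp_well jar_cup roll_spindle timer".split()
E
python3 - <<'E'
from h import *
s=status.state();print(s)
for c in ["scene","side","wrist"]:
    p=vision.snapshot(c);save(p,c+"0");print(c,p["position"],p["attitude"],np.array(p["intrinsics"]).round(1).tolist())
    for n in N: print(n,[(np.round(d["point"]).tolist(),round(d["p"],2),onz(p,d["point"],0,c=="wrist").round(3).tolist()) for d in models.pinpoint(p,n)[:4]])
E
```

```text
pics
{'time_s': 0.0, 'joint_pos': array([ 1.09962022e+00,  3.13467654e-01,  1.49845003e+00, -2.42107669e-05,
        1.33100963e+00, -2.23404819e-01]), 'joint_velocities': array([ 0.00204388, -0.00185298, -0.00213042, -0.00103128,  0.00090883,
       -0.00023356]), 'effort': array([ 1.32266828e-04, -4.02209902e+01, -2.52272987e+01,  6.94591273e-02,
        3.52316292e-02, -1.14184986e-04]), 'ee_pos': array([0.12866533, 0.50875161, 0.25714715]), 'orientation': array([-2.16071523e-04,  1.23566106e-01,  9.92336118e-01, -6.31491101e-04]), 'contact_force': array([-0.08187456, -0.25271812, -0.0676617 ]), 'moment': array([-0.01685041,  0.01893401, -0.0325462 ]), 'grip_force': 0.0, 'opening': 0.08850215999562577}
scene [-0.07779236 -0.42118266  0.91688804] [-0.28937636  0.82661601 -0.45305019  0.16647166] [[384.2, 0.0, 321.1], [0.0, 384.2, 203.8], [0.0, 0.0, 1.0]]
fuse_carton [([408.0, 210.0], 0.9, [0.68, -0.271, 0.0]), ([366.0, 268.0], 0.83, [0.433, -0.256, 0.0])]
wood_stamp [([287.0, 182.0], 0.67, [0.574, 0.107, 0.0])]
swab_jar [([254.0, 188.0], 0.93, [0.495, 0.18, 0.0]), ([326.0, 197.0], 
[... 819 characters left out ...]
0.0])]
label_roll [([370.0, 197.0], 0.97, [0.431, -0.085, 0.0])]
carton_tray [([328.0, 134.0], 0.87, [0.567, -0.37, 0.0])]
stamp_well [([378.0, 248.0], 0.97, [0.415, 0.087, 0.0]), ([330.0, 134.0], 0.42, [0.561, -0.369, 0.0])]
jar_cup [([380.0, 321.0], 0.7, [0.414, 0.273, 0.0])]
roll_spindle [([321.0, 161.0], 0.58, [0.575, -0.224, 0.0])]
timer [([296.0, 324.0], 0.82, [0.578, 0.294, 0.0])]
wrist [0.04676347 0.53002247 0.38441954] [0.12978743 0.77866727 0.60547511 0.10115534] [[309.7, 0.0, 321.7], [0.0, 309.7, 196.4], [0.0, 0.0, 1.0]]
fuse_carton []
wood_stamp []
swab_jar []
label_roll []
carton_tray []
stamp_well []
jar_cup [([240.0, 347.0], 0.78, [0.417, 0.284, 0.0])]
roll_spindle []
timer []
```

View pics/scene0.png

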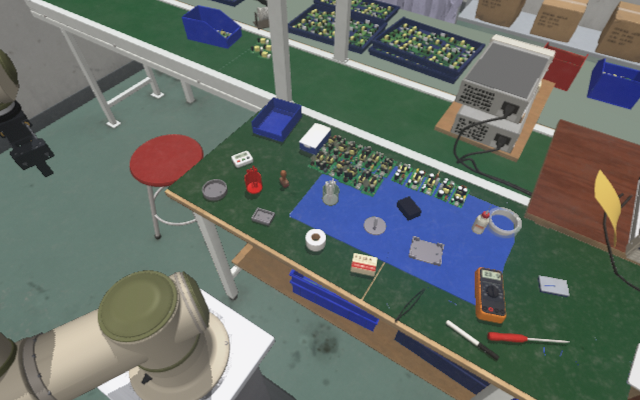

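View pics/side0.png

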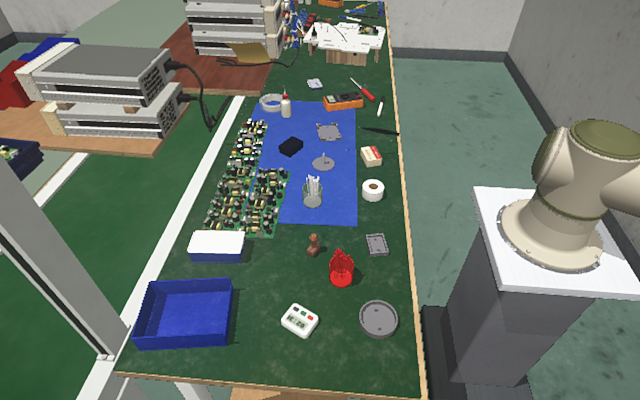

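The scene view shows the beige/red carton at (365,264) and its black look-alike at (408,208). The clear jar is at (330,192), with a red look-alike at (253,182). The stamp is at (284,180), the roll at (315,240), the tray at (427,250), the well at (263,216), the cup at (214,188), the spindle at (375,226) and the timer at (242,158). The side view agrees: carton (371,155), black (290,146), jar (312,192), red (341,268).

I choose the beige carton and the clear jar. Next I'll triangulate, crop to check the choice, and start moving.

Run:
```python
from h import *
a=vision.snapshot("scene");b=vision.snapshot("side")
for n in N:
    best=None
    for d in models.pinpoint(a,n):
        for e in models.pinpoint(b,n):
            ra,rb=ray(a,d["point"]),ray(b,e["point"]);P=tri([ra,rb])
            err=np.linalg.norm(np.cross(P-ra[0],ra[1]))*2
            if err<.03: print(n,P.round(3),"miss",err.round(4))
c=cv2.resize(a["color"][170:290,290:450],None,fx=4,fy=4,interpolation=cv2.INTER_CUBIC)
save({"color":c},"crop0")
```

```text
fuse_carton [ 0.43  -0.249 -0.005] miss 0.0088
swab_jar [0.502 0.182 0.003] miss 0.0001
swab_jar [ 0.584 -0.045 -0.004] miss 0.0019
label_roll [ 0.427 -0.09   0.006] miss 0.0064
carton_tray [ 0.567 -0.372 -0.001] miss 0.0052
jar_cup [ 0.417  0.271 -0.002] miss 0.0045
roll_spindle [ 0.571 -0.21   0.011] miss 0.0058
timer [0.568 0.291 0.007] miss 0.0109
```

Emit:
{"fn": "carry_out", "kwargs": {
  "plan": [
    [1,-1,0,0,0,0,1],
    [1,-1,0,0,0,0,1],
    [1,-1,0,0,0,0,1],
    [1,-1,0,0,0,0,1],
    [1,-1,0,0,0,0,1]
  ]
}}

```text
time_s: 3.22
ee_pos: [0.3304, 0.307, 0.2579]
orientation: [0.0, 0.125, 0.992, 0.0]
contact_force: [-0.4, 1.3, 0.9]
opening: 0.0884
grip_force: 0.0
```

View pics/crop0.png

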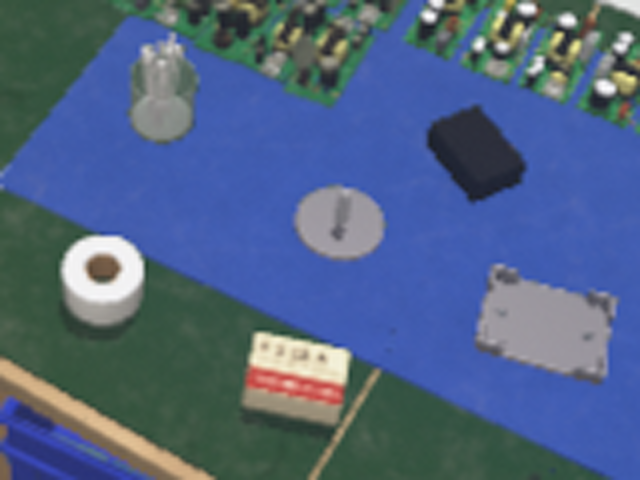

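The crop confirms it: beige carton with red band at crop (297,378), i.e. scene (364,264). The black box is separate at crop (475,152). I'll move on toward the carton, looking with the wrist camera on the way.

Emit:
{"fn": "carry_out", "kwargs": {
  "plan": [
    [0.3,-0.5,0,0,0,0,1],
    [0.6,-1,0,0,0,0,1],
    [0.6,-1,0,0,0,0,1],
    [0.6,-1,0,0,0,0,1],
    [0.6,-1,0,0,0,0,1]
  ]
}}

```text
time_s: 3.85
ee_pos: [0.4498, 0.1068, 0.2576]
orientation: [-0.0, 0.126, 0.992, -0.0]
contact_force: [-1.0, 0.3, 0.6]
opening: 0.0883
grip_force: 0.0
```

```bash
cat >> h.py <<'E'
def look(name,names=N):
    s=status.state();p=vision.snapshot("wrist");save(p,name);print(s["time_s"],s["ee_pos"].round(4),proj(p,s["ee_pos"],True).round())
    np.savez("pics/"+name,color=p["color"],intrinsics=p["intrinsics"],position=p["position"],attitude=p["attitude"])
    for n in names: print(n,[(np.round(d["point"]).tolist(),round(d["p"],2),onz(p,d["point"],0.0,True).round(3).tolist()) for d in models.pinpoint(p,n)[:3]])
    return p
E
python3 -c "
from h import *
look('w1',N[1:3]+N[5:7])"
```

```text
3.85 [0.4498 0.1068 0.2576] [321. 277.]
wood_stamp [([340.0, 237.0], 0.78, [0.56, 0.106, 0.0])]
swab_jar [([384.0, 185.0], 0.89, [0.501, 0.178, 0.0]), ([242.0, 276.0], 0.58, [0.588, -0.053, 0.0])]
stamp_well [([298.0, 143.0], 0.73, [0.419, 0.085, 0.0])]
jar_cup [([444.0, 109.0], 0.9, [0.42, 0.278, 0.0]), ([156.0, 282.0], 0.31, [0.572, -0.211, 0.0])]
```

Emit:
{"fn": "carry_out", "kwargs": {
  "plan": [
    [0,-0.3,0,0,0,0,1],
    [0,-0.6,0,0,0,0,1],
    [0,-0.9,0,0,0,0,1],
    [0,-1,0,0,0,0,1],
    [0,-1,0,0,0,0,1]
  ]
}}

```text
time_s: 4.72
ee_pos: [0.4487, -0.0911, 0.2577]
orientation: [0.0, 0.124, 0.992, 0.0]
contact_force: [0.2, 0.4, -0.2]
opening: 0.0883
grip_force: 0.0
```

Emit:
{"fn": "carry_out", "kwargs": {
  "plan": [
    [0,-0.3,0,0,0,0,1],
    [0,-0.6,0,0,0,0,1],
    [0,-0.9,0,0,0,0,1],
    [0,-1,0,0,0,0,1],
    [0,-1,0,0,0,0,1]
  ]
}}

```text
time_s: 5.35
ee_pos: [0.4492, -0.2901, 0.2575]
orientation: [-0.0, 0.123, 0.992, 0.0]
contact_force: [-0.1, -0.3, 0.4]
opening: 0.0882
grip_force: 0.0
```

```bash
python3 -c "
from h import *
look('w2',[N[i] for i in (0,2,3,4,7)])"
```

```text
5.35 [ 0.4492 -0.2901  0.2575] [321. 276.]
fuse_carton [([350.0, 143.0], 0.84, [0.435, -0.249, 0.0]), ([372.0, 299.0], 0.78, [0.678, -0.266, 0.0])]
swab_jar [([599.0, 134.0], 0.57, [0.502, 0.183, 0.0]), ([499.0, 213.0], 0.56, [0.586, -0.048, -0.0])]
label_roll [([457.0, 116.0], 0.83, [0.431, -0.102, -0.0])]
carton_tray [([287.0, 253.0], 0.93, [0.565, -0.37, -0.0])]
roll_spindle [([396.0, 232.0], 0.92, [0.572, -0.213, 0.0])]
```

View pics/w1.png

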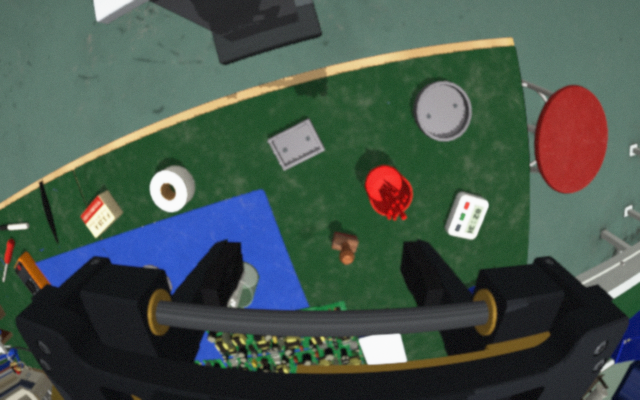

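View pics/w2.png

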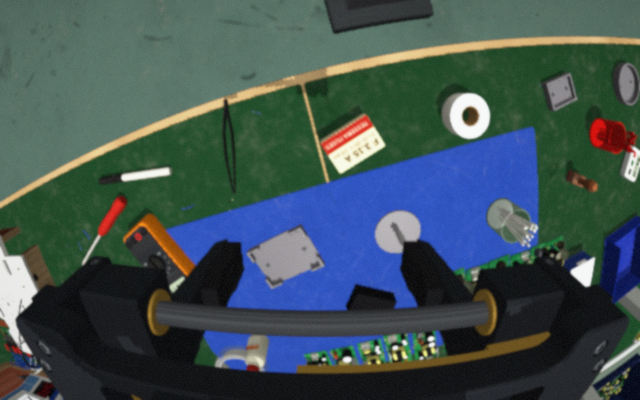

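w1 shows the well at (297,143), red jar at (388,190), stamp at (345,245), cup at (443,110) and timer at (467,215). w2 shows the carton at (352,142), tray at (287,253), spindle at (398,231) and roll at (467,115). Next I'll make orthophotos to get the yaws.

```bash
cat >> h.py <<'E'
def ortho(p,c,z,half=.06,res=.0005,wrist=True):
    n=int(2*half/res);i=np.arange(n)
    # image: column -> -y , row -> -x (robot looking ahead)
    X,Y=np.meshgrid(c[0]+half-i*res,c[1]+half-i*res,indexing="ij")
    K=np.array(p["intrinsics"]);C=(np.stack([X,Y,np.full_like(X,z)],-1)-np.array(p["position"]))@rot(p["attitude"])
    r=np.hypot(C[...,0],C[...,1]);t=np.arctan2(r,C[...,2]);u=K[0,2]+K[0,0]*t*C[...,0]/r;v=K[1,2]+K[1,1]*t*C[...,1]/r
    return cv2.remap(p["color"],u.astype(np.float32),v.astype(np.float32),cv2.INTER_CUBIC)
def rect(o,mask,c,half=.06,res=.0005):
    m=cv2.morphologyEx(mask.astype(np.uint8),cv2.MORPH_OPEN,np.ones((5,5)));m=cv2.morphologyEx(m,cv2.MORPH_CLOSE,np.ones((15,15)))
    k,_=cv2.findContours(m,cv2.RETR_EXTERNAL,cv2.CHAIN_APPROX_NONE);k=min([q for q in k if cv2.contourArea(q)>400],key=lambda q:np.hypot(*(np.array(cv2.minAreaRect(q)[0])-o.shape[0]/2)))
    b=cv2.boxPoints(cv2.minAreaRect(k));cv2.drawContours(o,[b.astype(int)],0,(255,0,255),1)
    w=np.array(c)[:2]+half-b[:,::-1]*res
    e=[w[1]-w[0],w[2]-w[1]];L=[np.linalg.norm(x) for x in e];l=e[int(L[1]>L[0])]
    print("centre",w.mean(0).round(4),"size",np.round(L,4),"long axis deg",round(np.degrees(np.arctan2(l[1],l[0]))%180,1))
def load(n): return dict(np.load("pics/"+n+".npz"))
E
python3 - <<'E'
from h import *
w1,w2=load("w1"),load("w2");os=[]
for p,c,z,kind in ((w2,(.435,-.249),.026,0),(w2,(.565,-.37),.006,1),(w1,(.419,.085),.013,1),(w1,(.56,.108),.018,0)):
    o=ortho(p,c,z).copy();h=cv2.cvtColor(o,cv2.COLOR_RGB2HSV).astype(int);f=o.astype(int)
    m=(h[...,1]<75)&(h[...,2]>90) if kind else (f[...,0]>f[...,1]+8)&(f[...,0]>f[...,2]+10)
    try: rect(o,m,c)
    except Exception as e: print(e)
    os.append(cv2.resize(o,(300,300)))
save({"color":np.vstack([np.hstack(os[:2]),np.hstack(os[2:])])},"ortho1")
E
```

```text
centre [ 0.4413 -0.2394] size [0.0443 0.0084] long axis deg 107.9
centre [ 0.5696 -0.3738] size [0.0921 0.0729] long axis deg 103.7
centre [0.4192 0.0821] size [0.0599 0.0458] long axis deg 102.2
centre [0.5688 0.1063] size [0.0471 0.0343] long axis deg 155.1
```

View pics/ortho1.png

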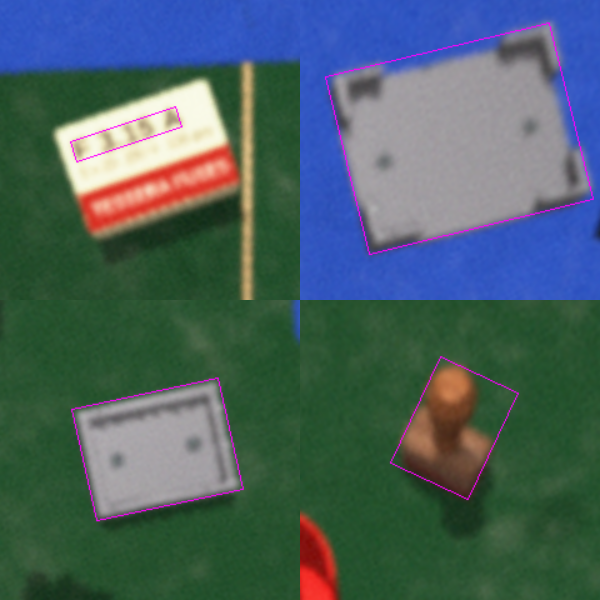

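Ortho panels: carton top corners at (55,130), (208,80), (240,187), (93,237). That gives a 64x45 mm top at z=0.026, centre (.4316,-.2486), short axis at 18°. The tray is at about (.567,-.372) with its long axis at 104°, and the well at (.419,.083) at 102°. The stamp needs a closer look. Now I'll reach for the carton.

Emit:
{"fn": "carry_out", "kwargs": {
  "plan": [
    [-0.09,0.2,-0.3,0,0,-0.12,1],
    [-0.09,0.2,-0.5,0,0,-0.24,1],
    [-0.09,0.2,-0.7,0,0,-0.36,1],
    [-0.09,0.2,-0.8,0,0,-0.48,1],
    [-0.09,0.2,-0.8,0,0,-0.59,1]
  ]
}}

```text
time_s: 6.28
ee_pos: [0.4303, -0.2499, 0.0964]
orientation: [-0.001, 0.556, 0.831, 0.0]
contact_force: [0.3, -0.0, 0.3]
opening: 0.0881
grip_force: 0.0
```

```bash
cat >> h.py <<'E'
def yaw():
    a=rot(status.state()["orientation"])[:,1];return round(np.degrees(np.arctan2(a[1],a[0]))%180,2)
E
python3 - <<'E'
from h import *
p=look("w3",["fuse_carton"]);print("closing axis deg",yaw(),status.state()["joint_pos"].round(2))
o=ortho(p,(.432,-.249),.026);o=cv2.resize(o,(360,360))
t=p["color"].copy();save({"color":np.hstack([t,np.vstack([o,np.zeros((40,360,3),np.uint8)])])[:, :800+200][:, 150:950]},"w3v")
E
```

```text
6.275 [ 0.4303 -0.2499  0.0964] [321. 277.]
fuse_carton [([324.0, 203.0], 0.71, [0.431, -0.246, 0.0])]
closing axis deg 22.67 [-0.76  0.45  1.77  0.    0.93 -1.16]
```

View pics/w3v.png

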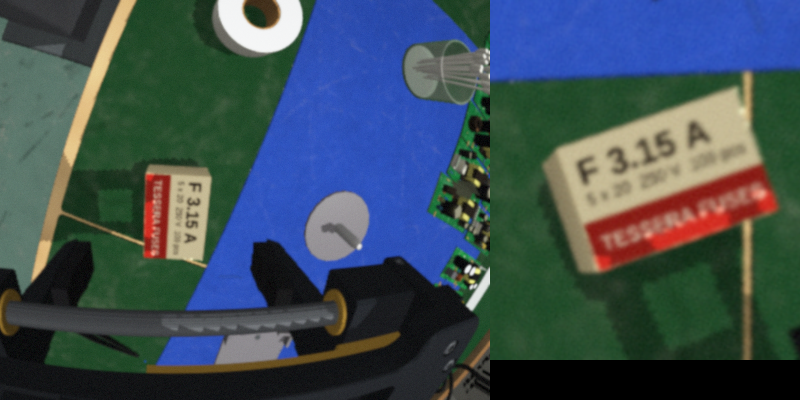

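The close view shows the carton between the fingers, top centred at (.431,-.2487) with its axis at 18°. I'll descend and grip.

Emit:
{"fn": "carry_out", "kwargs": {
  "plan": [
    [0.005,0.006,-0.15,0,0,-0.05,1],
    [0.005,0.006,-0.3,0,0,-0.05,1],
    [0.005,0.006,-0.365,0,0,-0.05,1],
    [0.005,0.006,-0.37,0,0,-0.05,1],
    [0.005,0.006,-0.37,0,0,-0.05,1]
  ]
}}

```text
time_s: 7.0
ee_pos: [0.4322, -0.2502, 0.0246]
orientation: [0.001, 0.586, 0.81, -0.0]
contact_force: [-0.1, -0.2, 1.0]
opening: 0.0886
grip_force: 0.0
```

Emit:
{"fn": "carry_out", "kwargs": {
  "plan": [
    [0,0,0,0,0,0,0.3],
    [0,0,0,0,0,0,0.3],
    [0,0,0,0,0,0,0.3],
    [0,0,0,0,0,0,0.3],
    [0,0,0,0,0,0,0.3]
  ],
  "squeeze": 12
}}

```text
time_s: 7.62
ee_pos: [0.4318, -0.2498, 0.0237]
orientation: [-0.0, 0.586, 0.81, -0.0]
contact_force: [-0.3, -0.1, 0.8]
opening: 0.0439
grip_force: 12.0
```

Emit:
{"fn": "carry_out", "kwargs": {
  "plan": [
    [0,0,0.2,0,0,0,0.3],
    [0,0,0.4,0,0,0,0.3],
    [0.15,-0.13,0.45,0,0,-0.05,0.3],
    [0.3,-0.27,0.45,0,0,-0.05,0.3],
    [0.45,-0.4,0.45,0,0,-0.05,0.3]
  ]
}}

```text
time_s: 8.25
ee_pos: [0.5226, -0.3307, 0.1138]
orientation: [0.0, 0.618, 0.786, -0.0]
contact_force: [-0.2, -1.0, 0.0]
opening: 0.0439
grip_force: 12.0
```

Run:
```python
from h import *
a=vision.snapshot("scene")
print(onz(a,(480,233),0),onz(a,(485,212),.08),onz(a,(504,235),0))
p=look("w4",["carton_tray","roll_spindle"]);print(yaw(),status.state()["opening"])
o=ortho(p,(.567,-.372),.006);save({"color":np.hstack([p["color"],np.vstack([o,np.zeros((160,240,3),np.uint8)])])[:,80:]},"w4v")
```

```text
[ 7.14973624e-01 -4.81688582e-01  1.11022302e-16] [ 0.72309532 -0.46597912  0.08      ] [ 7.46017225e-01 -5.42851229e-01  1.11022302e-16]
8.3 [ 0.5248 -0.3332  0.1136] [321. 277.]
carton_tray []
roll_spindle [([413.0, 72.0], 0.88, [0.569, -0.214, 0.0])]
13.71 0.043909250013875974
```

View pics/w4v.png

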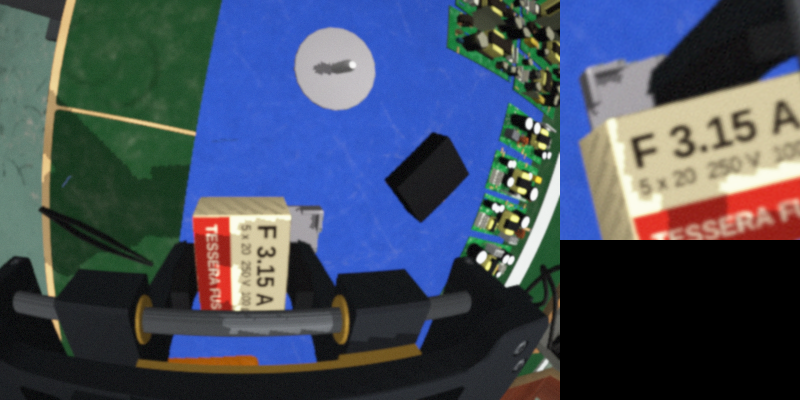

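Carton is held level. Continuing over the tray.

Emit:
{"fn": "carry_out", "kwargs": {
  "plan": [
    [0.22,-0.21,0,0,0,0,0.3],
    [0.22,-0.21,-0.1,0,0,0,0.3],
    [0.22,-0.21,-0.25,0,0,0,0.3],
    [0.22,-0.21,-0.25,0,0,0,0.3],
    [0.22,-0.21,-0.25,0,0,0,0.3]
  ]
}}

```text
time_s: 9.07
ee_pos: [0.5657, -0.3716, 0.0649]
orientation: [0.0, 0.618, 0.786, -0.0]
contact_force: [0.1, -0.5, 0.7]
opening: 0.044
grip_force: 12.0
```

Run:
```python
from h import *
print(status.state()["ee_pos"])
a=vision.snapshot("side");P=np.array([.567,-.372,.006]);c=a["color"][90:170,270:390].copy()
t=np.radians(103.8);u=np.array([np.cos(t),np.sin(t),0]);v=np.array([-u[1],u[0],0])
for s in(-1,1):
  for r in(-1,1): 
    q=proj(a,P+s*.044*u+r*.034*v);cv2.circle(c,tuple(int(x) for x in q-[270,90]),0,(255,0,255))
save({"color":cv2.resize(c,None,fx=6,fy=6,interpolation=cv2.INTER_CUBIC)},"s4")
```

```text
[ 0.56570054 -0.37155717  0.06494763]
```

View pics/s4.png

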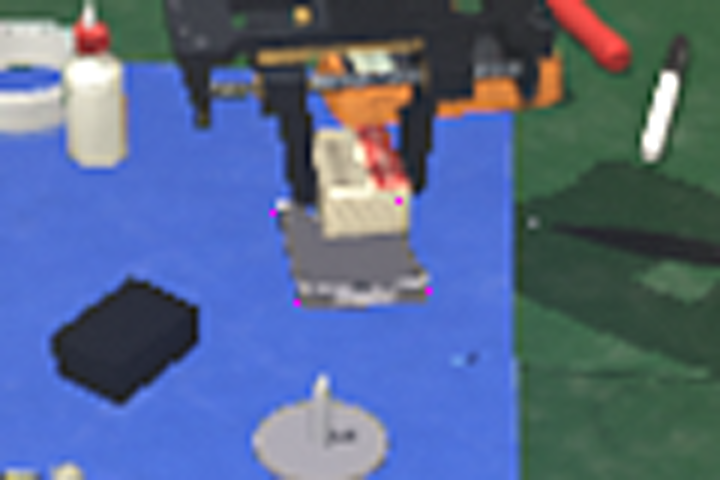

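The predicted plate corners match the tray, at crop (275,212), (297,302), (428,291), and the carton is above it. Lowering.

Emit:
{"fn": "carry_out", "kwargs": {
  "plan": [
    [0.008,-0.005,-0.1,0,0,0,0.3],
    [0.008,-0.005,-0.15,0,0,0,0.3],
    [0.008,-0.005,-0.168,0,0,0,0.3],
    [0.008,-0.005,-0.175,0,0,0,0.3],
    [0.008,-0.005,-0.175,0,0,0,0.3]
  ]
}}

```text
time_s: 9.75
ee_pos: [0.5674, -0.3728, 0.0296]
orientation: [-0.0, 0.618, 0.786, -0.0]
contact_force: [-2.2, 3.0, 7.3]
opening: 0.0441
grip_force: 12.0
```

Emit:
{"fn": "carry_out", "kwargs": {
  "plan": [
    [0,0,0,0,0,0,0.8],
    [0,0,0,0,0,0,0.8],
    [0,0,0,0,0,0,0.8],
    [0,0,0.15,0,0,0,0.8],
    [0,0,0.4,0,0,0,0.8]
  ]
}}

```text
time_s: 10.38
ee_pos: [0.5667, -0.3723, 0.1079]
orientation: [-0.002, 0.618, 0.786, 0.0]
contact_force: [1.0, -1.2, 1.3]
opening: 0.0707
grip_force: 0.0
```

Emit:
{"fn": "carry_out", "kwargs": {
  "plan": [
    [-0.15,0.26,0.2,0,0,0.05,1],
    [-0.3,0.5,0.4,0,0,0.1,1],
    [-0.45,0.75,0.4,0,0,0.2,1],
    [-0.5,1,0.4,0,0,0.2,1],
    [-0.5,1,0.4,0,0,0.2,1]
  ]
}}

```text
time_s: 11.0
ee_pos: [0.4666, -0.17, 0.1893]
orientation: [0.0, 0.486, 0.874, 0.0]
contact_force: [0.2, 0.1, 0.0]
opening: 0.088
grip_force: 0.0
```

Run:
```python
from h import *
print(status.state()["ee_pos"],yaw(),status.state()["joint_pos"].round(2))
a=vision.snapshot("side");c=a["color"][90:170,270:390];s=vision.snapshot("scene")["color"][215:295,370:490]
save({"color":np.hstack([cv2.resize(x,(390,260),interpolation=cv2.INTER_CUBIC) for x in(c,s)])},"s5")
```

```text
[ 0.46662185 -0.1700038   0.18932483] 31.88 [-0.59  0.32  1.68  0.    1.14 -1.14]
```

View pics/s5.png

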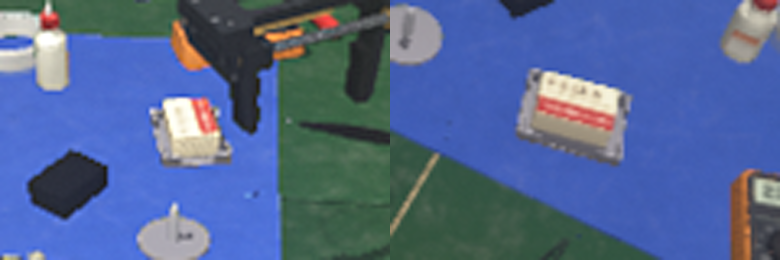

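The carton sits inside the tray guides in both views. Next is the stamp, in the order asked.

Emit:
{"fn": "carry_out", "kwargs": {
  "plan": [
    [0.1,0.3,0,0,0,0.1,1],
    [0.2,0.6,0,0,0,0.2,1],
    [0.3,0.9,0,0,0,0.3,1],
    [0.35,1,0,0,0,0.36,1],
    [0.35,1,0,0,0,0.36,1]
  ]
}}

```text
time_s: 11.72
ee_pos: [0.5383, 0.0273, 0.1882]
orientation: [-0.0, 0.224, 0.975, -0.0]
contact_force: [-0.2, 0.4, 0.0]
opening: 0.0881
grip_force: 0.0
```

Run:
```python
from h import *
p=look("w6",["wood_stamp","stamp_well","swab_jar"]);print(yaw())
c=(.561,.107);os=[]
for z in(.0,.018,.058):
    o=ortho(p,c,z,.035,.00025).copy();cv2.drawMarker(o,(140,140),(255,0,255),0,8);os.append(cv2.resize(o,(400,400)) if 0 else o)
b=models.boxes_of(p,"wood_stamp");print([(np.round(x["box"]),x["p"]) for x in b[:2]])
w=ortho(p,(.419,.083),.013,.05,.0005)
save({"color":np.vstack([np.hstack(os[:2]),np.hstack([os[2],np.pad(w,((0,80),(0,80),(0,0)))])])},"w6v")
```

```text
11.725 [0.5383 0.0273 0.1882] [321. 277.]
wood_stamp [([402.0, 166.0], 0.66, [0.566, 0.11, 0.0])]
stamp_well [([321.0, 46.0], 0.56, [0.418, 0.086, 0.0])]
swab_jar [([278.0, 242.0], 0.94, [0.587, -0.051, 0.0]), ([436.0, 85.0], 0.9, [0.501, 0.178, 0.0])]
63.92
[(array([406., 170.,  36.,  33.]), 0.93)]
```

View pics/w6v.png

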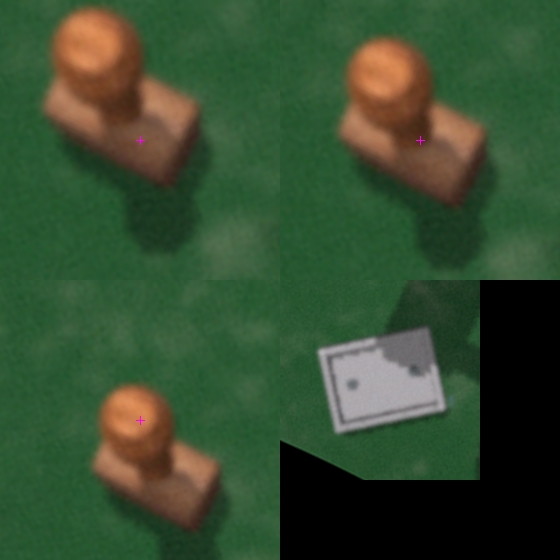

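Stamp: knob at panel z=.058 is centred at about (137,421), giving (.561,.107). Its foot long axis is about 64°. The well rim corners give a centre of (.4195,.082) at 102°.

Emit:
{"fn": "carry_out", "kwargs": {
  "plan": [
    [0.06,0.2,0,0,0,0,1],
    [0.12,0.4,-0.1,0,0,0,1],
    [0.12,0.4,-0.35,0,0,0,1],
    [0.12,0.4,-0.4,0,0,0,1],
    [0.12,0.4,-0.4,0,0,0,1]
  ]
}}

```text
time_s: 12.6
ee_pos: [0.5617, 0.1063, 0.1094]
orientation: [0.0, 0.225, 0.974, 0.0]
contact_force: [0.1, -0.0, 0.8]
opening: 0.0882
grip_force: 0.0
```

Run:
```python
from h import *
p=look("w7",["wood_stamp"]);b=models.boxes_of(p,"wood_stamp");print([(np.round(x["box"]),x["p"]) for x in b[:2]])
o=ortho(p,(.561,.107),.055,.03,.00025).astype(int)
m=((o[...,0]>130)&(o[...,0]>o[...,1]+45)).astype(np.uint8);k,_=cv2.findContours(m,0,1)
for q in k:
    if cv2.contourArea(q)>300:
        (x,y),r=cv2.minEnclosingCircle(q);print("knob",.561+.03-y*.00025,.107+.03-x*.00025,r*.25)
        print(cv2.boundingRect(q))
for P in ((.561,.107,.058),(.561,.107,.05)): print(proj(p,P,True).round())
save({"color":p["color"][120:300,240:420]},"w7c")
```

```text
12.6 [0.5617 0.1063 0.1094] [321. 277.]
wood_stamp [([328.0, 202.0], 0.95, [0.566, 0.111, 0.0])]
[(array([328., 214.,  45.,  44.]), 0.7)]
knob 0.5496144561767579 0.10552409553527833 4.026402473449707
(110, 153, 33, 28)
knob 0.5582010650634767 0.11644490623474121 15.419231414794922
(30, 83, 108, 105)
[322. 230.]
[322. 225.]
```

Emit:
{"fn": "carry_out", "kwargs": {
  "plan": [
    [0.008,0.01,-0.2,0,0,0,0.7],
    [0.008,0.01,-0.3,0,0,0,0.7],
    [0.008,0.01,-0.325,0,0,0,0.5],
    [0.008,0.01,-0.325,0,0,0,0.3],
    [0.008,0.01,-0.325,0,0,0,0.3]
  ],
  "squeeze": 8
}}

```text
time_s: 13.38
ee_pos: [0.5636, 0.1091, 0.045]
orientation: [0.001, 0.224, 0.975, 0.0]
contact_force: [0.7, -0.4, -1.0]
opening: 0.0402
grip_force: 0.0
```

Emit:
{"fn": "carry_out", "kwargs": {
  "plan": [
    [0,0,0,0,0,0,0.1],
    [0,0,0,0,0,0,0.1],
    [0,0,0,0,0,0,0.1],
    [0,0,0,0,0,0,0.1],
    [0,0,0,0,0,0,0.1]
  ],
  "squeeze": 10
}}

```text
time_s: 14.0
ee_pos: [0.5631, 0.1092, 0.0439]
orientation: [0.0, 0.224, 0.975, 0.0]
contact_force: [1.1, 0.6, 1.9]
opening: 0.0163
grip_force: 9.8
```

```bash
python3 -c "
from h import *
p=look('w8',['wood_stamp']);print(yaw(),status.state()['opening'],status.state()['grip_force'])"
```

```text
14.0 [0.5631 0.1092 0.0439] [321. 277.]
wood_stamp [([321.0, 239.0], 0.78, [0.564, 0.108, 0.0])]
64.1 0.016612188098033397 9.754103814575501
```

Emit:
{"fn": "carry_out", "kwargs": {
  "plan": [
    [0,0,0.1,0,0,0,0.1],
    [0,0,0.25,0,0,0,0.1],
    [0,0,0.35,0,0,0.1,0.1],
    [-0.2,-0.04,0.35,0,0,0.2,0.1],
    [-0.4,-0.08,0.35,0,0,0.3,0.1]
  ]
}}

```text
time_s: 14.72
ee_pos: [0.4816, 0.093, 0.1134]
orientation: [-0.0, -0.012, 1.0, -0.0]
contact_force: [1.7, -0.0, -0.6]
opening: 0.016
grip_force: 9.9
```

Emit:
{"fn": "carry_out", "kwargs": {
  "plan": [
    [-0.2,-0.03,0,0,0,0.06,0.1],
    [-0.32,-0.055,0,0,0,0.12,0.1],
    [-0.32,-0.055,-0.05,0,0,0.12,0.1],
    [-0.32,-0.055,-0.1,0,0,0.12,0.1],
    [-0.32,-0.055,-0.1,0,0,0.12,0.1]
  ]
}}

```text
time_s: 15.35
ee_pos: [0.4192, 0.0823, 0.0927]
orientation: [-0.001, -0.103, 0.995, 0.0]
contact_force: [-0.5, 0.5, -0.9]
opening: 0.0162
grip_force: 9.9
```

Run:
```python
from h import *
p=look("w9",["wood_stamp","stamp_well"]);print(yaw(),status.state()["opening"])
a=vision.snapshot("side");c=a["color"][200:280,330:430]
s=vision.snapshot("scene")["color"][170:250,215:315]
save({"color":np.vstack([np.hstack([cv2.resize(x,(375,300),interpolation=cv2.INTER_CUBIC) for x in(c,s)]),np.hstack([cv2.resize(p["color"][130:290,220:420],(375,300)),cv2.resize(ortho(p,(.4195,.082),.024,.05,.0005),(375,300))])])},"w9v")
```

```text
15.35 [0.4192 0.0823 0.0927] [321. 276.]
wood_stamp [([325.0, 238.0], 0.71, [0.443, 0.09, 0.0]), ([521.0, 245.0], 0.44, [0.419, 0.274, 0.0])]
stamp_well [([321.0, 207.0], 0.77, [0.418, 0.082, 0.0])]
101.88 0.016210928845493425
```

View pics/w9v.png

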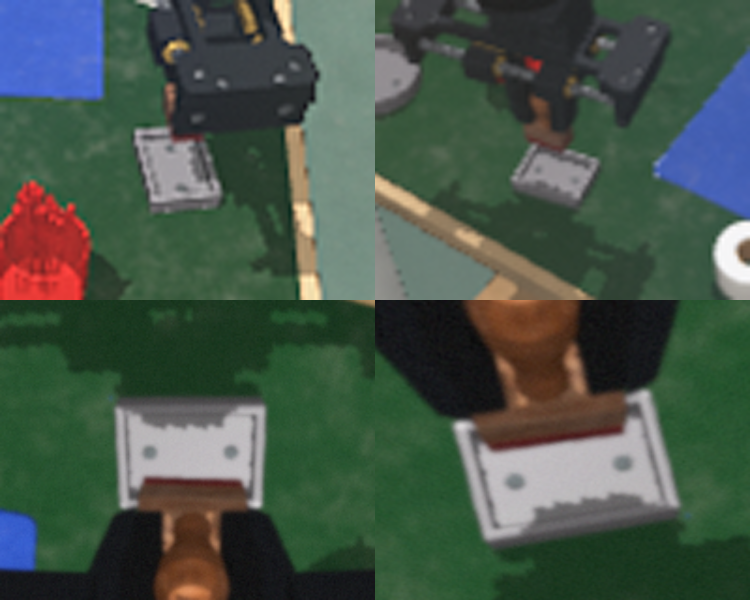

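The stamp is held upright and aligned with the well; lower-left tile has the foot at (192,495) and the well at (191,455). Lowering.

Emit:
{"fn": "carry_out", "kwargs": {
  "plan": [
    [0,0,-0.1,0,0,0,0.1],
    [0,0,-0.17,0,0,0,0.1],
    [0,0,-0.2,0,0,0,0.1],
    [0,0,-0.211,0,0,0,0.1],
    [0,0,-0.211,0,0,0,0.1]
  ]
}}

```text
time_s: 16.23
ee_pos: [0.4192, 0.0822, 0.0518]
orientation: [0.0, -0.104, 0.995, -0.0]
contact_force: [0.2, -0.2, -0.2]
opening: 0.0162
grip_force: 9.9
```

Emit:
{"fn": "carry_out", "kwargs": {
  "plan": [
    [0,0,-0.008,0,0,0,0.1],
    [0,0,-0.008,0,0,0,0.1],
    [0,0,-0.008,0,0,0,0.1]
  ]
}}

```text
time_s: 16.6
ee_pos: [0.419, 0.0822, 0.05]
orientation: [0.0, -0.104, 0.995, -0.0]
contact_force: [-0.5, 0.0, -0.5]
opening: 0.0163
grip_force: 9.9
```

Emit:
{"fn": "carry_out", "kwargs": {
  "plan": [
    [0,0,-0.006,0,0,0,0.1],
    [0,0,-0.006,0,0,0,0.1],
    [0,0,-0.006,0,0,0,0.1]
  ]
}}

```text
time_s: 16.98
ee_pos: [0.4194, 0.0823, 0.0493]
orientation: [0.001, -0.104, 0.995, 0.0]
contact_force: [-0.7, 1.6, 8.3]
opening: 0.0161
grip_force: 9.5
```

Emit:
{"fn": "carry_out", "kwargs": {
  "plan": [
    [0,0,0,0,0,0,0.6],
    [0,0,0,0,0,0,0.6],
    [0,0,0,0,0,0,0.6],
    [0,0,0.2,0,0,0,0.6],
    [0,0,0.45,0,0,0,0.6]
  ]
}}

```text
time_s: 17.6
ee_pos: [0.4184, 0.0821, 0.1393]
orientation: [-0.001, -0.104, 0.995, 0.0]
contact_force: [0.5, -0.2, -0.1]
opening: 0.0526
grip_force: 0.0
```

Emit:
{"fn": "carry_out", "kwargs": {
  "plan": [
    [0,0,0.3,0,0,-0.1,1],
    [0.1,-0.15,0.5,0,0,-0.2,1],
    [0.3,-0.4,0.5,0,0,-0.3,1],
    [0.5,-0.65,0.5,0,0,-0.4,1],
    [0.5,-0.65,0.5,0,0,-0.4,1]
  ]
}}

```text
time_s: 18.23
ee_pos: [0.5202, -0.0506, 0.2378]
orientation: [-0.0, 0.211, 0.977, -0.0]
contact_force: [-0.4, 1.3, 0.1]
opening: 0.0882
grip_force: 0.0
```

Run:
```python
from h import *
for n in range(1):
    p=look("w10",["swab_jar","wood_stamp","stamp_well","jar_cup"]);print(yaw())
a=vision.snapshot("side");b=vision.snapshot("scene")
for n in ("wood_stamp","swab_jar","jar_cup"):
    A=models.pinpoint(a,n);B=models.pinpoint(b,n)
    for d in A[:2]:
        for e in B[:2]:
            r=[ray(a,d["point"]),ray(b,e["point"])];P=tri(r);m=np.linalg.norm(np.cross(P-r[0][0],r[0][1]))*2
            if m<.02: print(n,P.round(4),m.round(4))
```

```text
18.225 [ 0.5202 -0.0506  0.2378] [321. 277.]
swab_jar [([481.0, 82.0], 0.85, [0.501, 0.178, 0.0]), ([343.0, 210.0], 0.78, [0.585, -0.05, 0.0]), ([392.0, 45.0], 0.51, [0.421, 0.085, 0.0])]
wood_stamp [([391.0, 45.0], 0.73, [0.421, 0.084, 0.0])]
stamp_well [([392.0, 47.0], 0.68, [0.423, 0.084, 0.0]), ([515.0, 6.0], 0.34, [0.42, 0.276, 0.0])]
jar_cup [([516.0, 6.0], 0.69, [0.42, 0.279, 0.0])]
66.0
wood_stamp [0.4231 0.0811 0.0047] 0.005
swab_jar [ 0.5907 -0.0411 -0.0012] 0.0056
swab_jar [0.5018 0.182  0.0015] 0.0068
jar_cup [0.4184 0.275  0.0043] 0.0101
```

The stamp stands in the well: the networks put it at (.422,.083) from three views. Now the clear jar at about (.586,-.049).

Emit:
{"fn": "carry_out", "kwargs": {
  "plan": [
    [0.15,0,0,0,0,-0.1,1],
    [0.33,0,-0.1,0,0,-0.2,1],
    [0.33,0,-0.3,0,0,-0.28,1],
    [0.33,0,-0.39,0,0,-0.28,1],
    [0.33,0,-0.39,0,0,-0.28,1]
  ]
}}

```text
time_s: 19.5
ee_pos: [0.5845, -0.0477, 0.1596]
orientation: [-0.001, 0.417, 0.909, -0.0]
contact_force: [0.5, -0.2, 0.5]
opening: 0.0879
grip_force: 0.0
```

Run:
```python
from h import *
p=look("w11",["swab_jar"]);print(yaw())
b=models.boxes_of(p,"swab_jar");print([(np.round(x["box"]),x["p"]) for x in b[:2]])
for r in(0,.0255):
  for z in(.003,.053):
    print(r,z,[proj(p,(.586+r*np.cos(t),-.0495+r*np.sin(t),z),True).round().tolist() for t in (np.arange(0,6.3,1.57) if r else [0])])
print("mid-height 3D from networks (rays at z=.003):",[onz(p,d["point"],.003,True).round(4).tolist() for d in models.pinpoint(p,"swab_jar")[:1]])
```

```text
19.5 [ 0.5845 -0.0477  0.1596] [321. 277.]
swab_jar [([322.0, 186.0], 0.71, [0.586, -0.05, 0.0])]
40.71
[(array([318., 199.,  65.,  72.]), 0.82), (array([239., 289.,  15.,  28.]), 0.28)]
0 0.003 [[322.0, 187.0]]
0 0.053 [[321.0, 205.0]]
0.0255 0.003 [[341.0, 203.0], [339.0, 167.0], [301.0, 170.0], [305.0, 206.0], [341.0, 203.0]]
0.0255 0.053 [[345.0, 224.0], [343.0, 182.0], [297.0, 185.0], [301.0, 227.0], [345.0, 224.0]]
mid-height 3D from networks (rays at z=.003): [[0.5857, -0.0492, 0.003]]
```

Emit:
{"fn": "carry_out", "kwargs": {
  "plan": [
    [0.006,-0.008,-0.15,0,0,0,1],
    [0.006,-0.008,-0.3,0,0,0,1],
    [0.006,-0.008,-0.42,0,0,0,1],
    [0.006,-0.008,-0.5,0,0,0,1],
    [0.006,-0.008,-0.5,0,0,0,1]
  ]
}}

```text
time_s: 20.32
ee_pos: [0.5861, -0.0494, 0.0605]
orientation: [-0.0, 0.417, 0.909, -0.0]
contact_force: [-0.5, 0.9, -0.4]
opening: 0.0884
grip_force: 0.0
```

Emit:
{"fn": "carry_out", "kwargs": {
  "plan": [
    [0,0,-0.03,0,0,0,1],
    [0,0,-0.055,0,0,0,1],
    [0,0,-0.06,0,0,0,0.8],
    [0,0,-0.06,0,0,0,0.7],
    [0,0,-0.06,0,0,0,0.66]
  ]
}}

```text
time_s: 20.95
ee_pos: [0.5863, -0.0494, 0.0489]
orientation: [0.0, 0.417, 0.909, 0.0]
contact_force: [-0.1, 0.0, -0.2]
opening: 0.0602
grip_force: 0.0
```

Emit:
{"fn": "carry_out", "kwargs": {
  "plan": [
    [0,0,0,0,0,0,0.45],
    [0,0,0,0,0,0,0.45],
    [0,0,0,0,0,0,0.45],
    [0,0,0,0,0,0,0.45]
  ],
  "squeeze": 12
}}

```text
time_s: 21.45
ee_pos: [0.5862, -0.0495, 0.0489]
orientation: [0.0, 0.417, 0.909, -0.0]
contact_force: [-0.8, -0.2, 1.2]
opening: 0.0505
grip_force: 12.0
```

Emit:
{"fn": "carry_out", "kwargs": {
  "plan": [
    [0,0,0.1,0,0,0,0.45],
    [0,0,0.3,0,0,0,0.45],
    [0,0,0.5,0,0,0,0.45],
    [0,0.1,0.65,0,0,0,0.45],
    [-0.1,0.3,0.7,0,0,0,0.45]
  ]
}}

```text
time_s: 22.08
ee_pos: [0.567, 0.0103, 0.1903]
orientation: [0.002, 0.418, 0.908, 0.0]
contact_force: [0.3, 1.3, -0.3]
opening: 0.0502
grip_force: 12.0
```

Emit:
{"fn": "carry_out", "kwargs": {
  "plan": [
    [-0.1,0.2,0,0,0,0,0.45],
    [-0.2,0.4,0,0,0,0,0.45],
    [-0.35,0.6,0,0,0,0,0.45],
    [-0.45,0.8,0,0,0,0,0.45],
    [-0.5,0.9,0,0,0,0,0.45]
  ]
}}

```text
time_s: 22.7
ee_pos: [0.465, 0.1922, 0.1887]
orientation: [-0.0, 0.416, 0.909, 0.0]
contact_force: [0.9, 0.3, -0.3]
opening: 0.0503
grip_force: 12.0
```

Run:
```python
from h import *
p=look("w12",["jar_cup","swab_jar"]);print(yaw(),status.state()["opening"])
b=models.boxes_of(p,"jar_cup");print([(np.round(x["box"]),x["p"],onz(p,x["box"][:2],.010,True)) for x in b[:2]])
for n in("w1","w10"):
    q=load(n);
# grey cup from w1: rim outline centre
q=load("w1");o=ortho(q,(.419,.276),.017,.06,.0005);h=cv2.cvtColor(o,cv2.COLOR_RGB2HSV)
m=((h[...,1]<70)&(h[...,2]>70)).astype(np.uint8);m=cv2.morphologyEx(m,cv2.MORPH_OPEN,np.ones((5,5)));k,_=cv2.findContours(m,0,1);k=max(k,key=cv2.contourArea)
e=cv2.fitEllipse(k);print("cup rim z=.017",.419+.06-e[0][1]*.0005,.276+.06-e[0][0]*.0005,np.array(e[1])*.0005)
```

```text
22.7 [0.465  0.1922 0.1887] [321. 277.]
jar_cup [([342.0, 84.0], 0.92, [0.418, 0.278, 0.0])]
swab_jar [([339.0, 205.0], 0.78, [0.502, 0.18, 0.0]), ([322.0, 235.0], 0.65, [0.511, 0.14, 0.0]), ([450.0, 174.0], 0.21, [0.572, 0.289, 0.0])]
40.8 0.050351727057774395
[(array([343.,  89.,  78.,  79.]), 0.8, array([0.42187054, 0.27452568, 0.01      ]))]
cup rim z=.017 0.419986213684082 0.27163974761962895 [0.07719988 0.07747417]
```

Run:
```python
from h import *
for n in("w1","w12"):
    q=load(n);o=ortho(q,(.419,.276),.017,.06,.0005);h=cv2.cvtColor(o,cv2.COLOR_RGB2HSV)
    m=((h[...,1]<70)&(h[...,2]>70)).astype(np.uint8);m=cv2.morphologyEx(m,cv2.MORPH_OPEN,np.ones((5,5)));k,_=cv2.findContours(m,0,1);k=max(k,key=cv2.contourArea)
    e=cv2.fitEllipse(cv2.convexHull(k));print(n,.419+.06-e[0][1]*.0005,.276+.06-e[0][0]*.0005,np.array(e[1])*.0005)
```

```text
w1 0.4199385643005371 0.2716468200683594 [0.07776717 0.07805534]
w12 0.41986179733276363 0.2720064964294434 [0.07664706 0.07731004]
```

Emit:
{"fn": "carry_out", "kwargs": {
  "plan": [
    [-0.1,0.2,0,0,0,0,0.45],
    [-0.225,0.41,0,0,0,0,0.45],
    [-0.225,0.41,-0.2,0,0,0,0.45],
    [-0.225,0.41,-0.3,0,0,0,0.45],
    [-0.225,0.41,-0.3,0,0,0,0.45]
  ]
}}

```text
time_s: 23.52
ee_pos: [0.4213, 0.2716, 0.1277]
orientation: [-0.001, 0.418, 0.909, -0.001]
contact_force: [0.3, -0.8, 0.0]
opening: 0.0503
grip_force: 12.0
```

Run:
```python
from h import *
p=look("w13",["jar_cup"]);print(status.state()["opening"])
o=ortho(p,(.42,.274),.017,.06,.0005)
a=vision.snapshot("side")["color"][240:360,320:440];s=vision.snapshot("scene")["color"][130:230,160:260]
save({"color":np.hstack([cv2.resize(a,(260,260)),cv2.resize(s,(260,260)),cv2.resize(o,(260,260))])},"w13v")
```

```text
23.525 [0.4213 0.2716 0.1277] [321. 277.]
jar_cup [([325.0, 192.0], 0.77, [0.422, 0.275, 0.0])]
0.04996712048133587
```

View pics/w13v.png

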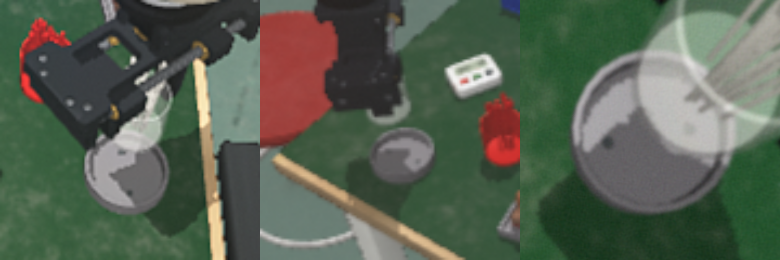

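Both views agree on the cup at (.420,.272). The jar hangs upright above it, visible in the right tile at (690,80). That was the last picture but none are needed for lowering, which I'll do by force.

Emit:
{"fn": "carry_out", "kwargs": {
  "plan": [
    [-0.006,0.002,-0.15,0,0,0,0.45],
    [-0.006,0.002,-0.28,0,0,0,0.45],
    [-0.006,0.002,-0.34,0,0,0,0.45],
    [-0.006,0.002,-0.367,0,0,0,0.45],
    [-0.006,0.002,-0.367,0,0,0,0.45]
  ]
}}

```text
time_s: 24.35
ee_pos: [0.4203, 0.2731, 0.0558]
orientation: [0.0, 0.417, 0.909, 0.0]
contact_force: [1.4, -0.5, -0.6]
opening: 0.0503
grip_force: 12.0
```

Emit:
{"fn": "carry_out", "kwargs": {
  "plan": [
    [0,0,-0.007,0,0,0,0.45],
    [0,0,-0.007,0,0,0,0.45],
    [0,0,-0.007,0,0,0,0.45]
  ]
}}

```text
time_s: 24.72
ee_pos: [0.4201, 0.273, 0.0542]
orientation: [0.0, 0.417, 0.909, 0.0]
contact_force: [0.9, -0.3, -0.2]
opening: 0.0501
grip_force: 12.0
```

Emit:
{"fn": "carry_out", "kwargs": {
  "plan": [
    [0,0,-0.008,0,0,0,0.45],
    [0,0,-0.008,0,0,0,0.45],
    [0,0,-0.008,0,0,0,0.45]
  ]
}}

```text
time_s: 25.1
ee_pos: [0.42, 0.273, 0.0523]
orientation: [-0.0, 0.417, 0.909, -0.0]
contact_force: [0.8, 0.7, -0.9]
opening: 0.0505
grip_force: 12.0
```

Emit:
{"fn": "carry_out", "kwargs": {
  "plan": [
    [0,0,-0.004,0,0,0,0.45],
    [0,0,-0.004,0,0,0,0.45]
  ]
}}

```text
time_s: 25.35
ee_pos: [0.4201, 0.273, 0.0519]
orientation: [0.0, 0.417, 0.909, 0.0]
contact_force: [-1.8, -0.0, 4.7]
opening: 0.0501
grip_force: 12.0
```

Emit:
{"fn": "carry_out", "kwargs": {
  "plan": [
    [0,0,0,0,0,0,0.7],
    [0,0,0,0,0,0,0.9],
    [0,0,0,0,0,0,0.95],
    [0,0,0.1,0,0,0,0.95],
    [0,0,0.25,0,0,0,0.95]
  ]
}}

```text
time_s: 25.98
ee_pos: [0.4196, 0.2728, 0.1015]
orientation: [-0.001, 0.417, 0.909, -0.001]
contact_force: [0.2, -0.0, -0.4]
opening: 0.0837
grip_force: 0.0
```

Emit:
{"fn": "carry_out", "kwargs": {
  "plan": [
    [0,0,0.25,0,0,0,1],
    [0,0,0.5,0,0,0,1],
    [0.05,-0.3,0.6,0,0,0,1],
    [0.05,-0.6,0.6,0,0,0,1],
    [0.05,-0.9,0.6,0,0,0,1]
  ]
}}

```text
time_s: 26.6
ee_pos: [0.4297, 0.0913, 0.2218]
orientation: [0.0, 0.417, 0.909, 0.0]
contact_force: [1.0, -1.0, 0.1]
opening: 0.0884
grip_force: 0.0
```

Emit:
{"fn": "carry_out", "kwargs": {
  "plan": [
    [0,-0.3,0,0,0,0,1],
    [0,-0.6,0,0,0,0,1],
    [0,-0.85,0,0,0,0,1],
    [0,-0.85,-0.1,0,0,0,1],
    [0,-0.85,-0.1,0,0,0,1]
  ]
}}

```text
time_s: 27.22
ee_pos: [0.4294, -0.0771, 0.2007]
orientation: [-0.001, 0.417, 0.909, 0.0]
contact_force: [0.4, 0.3, 0.2]
opening: 0.088
grip_force: 0.0
```

```bash
cat >> h.py <<'E'
def blob(p,c,z,f,half=.06,wrist=True):
    o=ortho(p,c,z,half);h=cv2.cvtColor(o,cv2.COLOR_RGB2HSV)
    m=f(h).astype(np.uint8);m=cv2.morphologyEx(m,cv2.MORPH_OPEN,np.ones((5,5)));k,_=cv2.findContours(m,0,1);k=max(k,key=cv2.contourArea)
    e=cv2.fitEllipse(cv2.convexHull(k));print("blob",z,round(c[0]+half-e[0][1]*.0005,4),round(c[1]+half-e[0][0]*.0005,4),(np.array(e[1])*.0005).round(4))
E
python3 - <<'E'
from h import *
print(status.state()["ee_pos"],yaw())
p=look("w14",["label_roll","roll_spindle","swab_jar"])
white=lambda h:(h[...,1]<50)&(h[...,2]>150)
grey=lambda h:(h[...,1]<90)&(h[...,2]>90)
for n in("w1","w2","w14"): print(n);blob(load(n),(.429,-.09),.030,white)
for n in("w2","w3","w4"): print(n);blob(load(n),(.57,-.215),.006,grey,.05)
a=vision.snapshot("side");b=vision.snapshot("scene")
for n in ("swab_jar",):
    A=models.pinpoint(a,n);B=models.pinpoint(b,n)
    for d in A[:3]:
        for e in B[:3]:
            r=[ray(a,d["point"]),ray(b,e["point"])];P=tri(r);m=np.linalg.norm(np.cross(P-r[0][0],r[0][1]))*2
            if m<.02: print(n,P.round(4),m.round(4))
E
```

```text
[ 0.42936361 -0.07711137  0.20066607] 40.65
27.225 [ 0.4294 -0.0771  0.2007] [321. 277.]
label_roll [([307.0, 189.0], 0.89, [0.429, -0.101, 0.0])]
roll_spindle [([335.0, 313.0], 0.6, [0.57, -0.213, 0.0])]
swab_jar [([511.0, 58.0], 0.86, [0.504, 0.176, 0.0])]
w1
blob 0.03 0.4267 -0.0931 [0.058  0.0665]
w2
blob 0.03 0.4283 -0.0972 [0.0575 0.0588]
w14
blob 0.03 0.4277 -0.0955 [0.0567 0.0604]
w2
blob 0.006 0.5691 -0.2119 [0.0654 0.066 ]
w3
blob 0.006 0.5699 -0.2118 [0.0642 0.0699]
w4
blob 0.006 0.5696 -0.2118 [0.0651 0.0655]
swab_jar [ 0.4993  0.1763 -0.0012] 0.0007
swab_jar [0.4199 0.2819 0.0052] 0.0019
```

The jar is in the cup. Spindle at (.5695,-.2118), the same from three wrist views. Roll at about (.428,-.096).

Emit:
{"fn": "carry_out", "kwargs": {
  "plan": [
    [-0.007,-0.095,-0.2,0,0,0,1],
    [-0.007,-0.095,-0.4,0,0,0,1],
    [-0.007,-0.095,-0.5,0,0,0,1],
    [-0.007,-0.095,-0.5,0,0,0,1]
  ]
}}

```text
time_s: 28.12
ee_pos: [0.4281, -0.0957, 0.1008]
orientation: [-0.001, 0.417, 0.909, 0.0]
contact_force: [-0.1, 0.5, 0.1]
opening: 0.0881
grip_force: 0.0
```

Run:
```python
from h import *
p=look("w15",["label_roll"])
white=lambda h:(h[...,1]<50)&(h[...,2]>150)
blob(p,(.428,-.096),.030,white,.045)
dark=lambda h:((h[...,1]>60)|(h[...,2]<120))
blob(p,(.428,-.096),.030,dark,.018)
```

```text
28.125 [ 0.4281 -0.0957  0.1008] [321. 277.]
label_roll [([320.0, 206.0], 0.67, [0.428, -0.097, 0.0])]
blob 0.03 0.4271 -0.0955 [0.0553 0.0612]
blob 0.03 0.428 -0.0963 [0.0248 0.0253]
```

Emit:
{"fn": "carry_out", "kwargs": {
  "plan": [
    [0,-0.002,-0.15,0,0,0,1],
    [0,-0.002,-0.3,0,0,0,1],
    [0,-0.002,-0.375,0,0,0,1],
    [0,-0.002,-0.385,0,0,0,0.8],
    [0,-0.002,-0.385,0,0,0,0.7]
  ]
}}

```text
time_s: 28.85
ee_pos: [0.4292, -0.0967, 0.0255]
orientation: [0.001, 0.417, 0.909, -0.0]
contact_force: [-0.3, 0.2, -0.3]
opening: 0.0705
grip_force: 0.0
```

Emit:
{"fn": "carry_out", "kwargs": {
  "plan": [
    [0,0,0,0,0,0,0.5],
    [0,0,0,0,0,0,0.5],
    [0,0,0,0,0,0,0.5],
    [0,0,0,0,0,0,0.5]
  ],
  "squeeze": 12
}}

```text
time_s: 29.35
ee_pos: [0.429, -0.0966, 0.0252]
orientation: [0.001, 0.417, 0.909, -0.0]
contact_force: [-0.8, 1.8, 7.4]
opening: 0.055
grip_force: 12.0
```

Emit:
{"fn": "carry_out", "kwargs": {
  "plan": [
    [0,0,0.1,0,0,0,0.5],
    [0,0,0.3,0,0,0,0.5],
    [0.2,-0.15,0.45,0,0,0,0.5],
    [0.4,-0.33,0.45,0,0,0,0.5],
    [0.6,-0.5,0.45,0,0,0,0.5]
  ]
}}

```text
time_s: 29.98
ee_pos: [0.5498, -0.1976, 0.1151]
orientation: [0.0, 0.417, 0.909, -0.0]
contact_force: [0.4, -0.4, -0.2]
opening: 0.055
grip_force: 12.0
```

Emit:
{"fn": "carry_out", "kwargs": {
  "plan": [
    [0.1,-0.072,0,0,0,0,0.5],
    [0.1,-0.072,-0.1,0,0,0,0.5],
    [0.1,-0.072,-0.17,0,0,0,0.5],
    [0.1,-0.072,-0.17,0,0,0,0.5]
  ]
}}

```text
time_s: 30.48
ee_pos: [0.5679, -0.2104, 0.0796]
orientation: [-0.001, 0.417, 0.909, 0.0]
contact_force: [0.2, -0.5, -0.3]
opening: 0.0553
grip_force: 12.0
```

Run:
```python
from h import *
s=status.state();print(s["opening"])
p=look("w16",["roll_spindle"])
z=s["ee_pos"][2]-.0252+.03
dark=lambda h:((h[...,1]>60)|(h[...,2]<120))
blob(p,tuple(s["ee_pos"][:2]),z,dark,.018)
b=p["color"][170:290,250:390]
save({"color":np.hstack([cv2.resize(b,(700,600),interpolation=cv2.INTER_CUBIC)])},"w16v")
for P in((.5695,-.2118,.042),(.5695,-.2118,.006)): print(proj(p,P,True).round())
```

```text
0.05528055834029437
30.475 [ 0.5679 -0.2104  0.0796] [321. 277.]
roll_spindle [([324.0, 219.0], 0.8, [0.571, -0.211, 0.0]), ([323.0, 251.0], 0.28, [0.588, -0.232, 0.0])]
blob 0.0843739763841487 0.5676 -0.2096 [0.024  0.0256]
[322. 245.]
[322. 221.]
```

View pics/w16v.png

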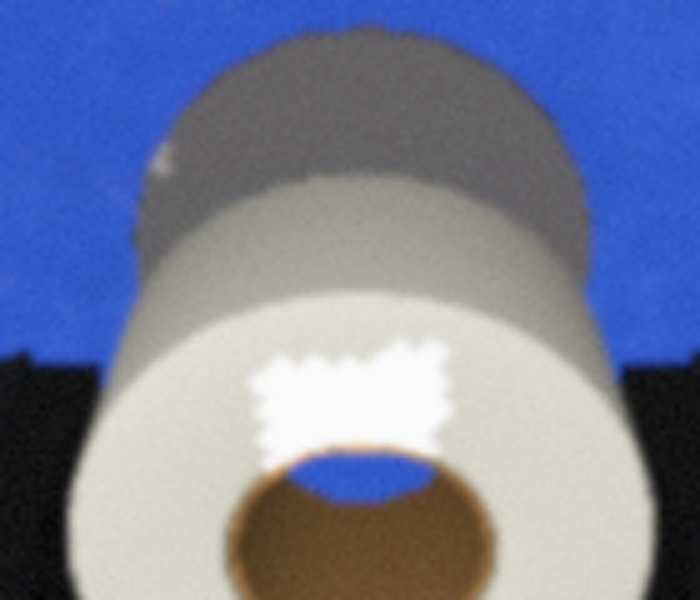

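The held roll (column 362) lines up with the disc behind it (column 363). I need to shift 2 mm, then lower.

Emit:
{"fn": "carry_out", "kwargs": {
  "plan": [
    [0.01,-0.011,0,0,0,0,0.5],
    [0.01,-0.011,-0.06,0,0,0,0.5],
    [0.01,-0.011,-0.13,0,0,0,0.5],
    [0.01,-0.011,-0.18,0,0,0,0.5],
    [0.01,-0.011,-0.2,0,0,0,0.5]
  ]
}}

```text
time_s: 31.2
ee_pos: [0.5702, -0.2128, 0.0394]
orientation: [-0.001, 0.417, 0.909, 0.0]
contact_force: [0.5, -0.1, -1.2]
opening: 0.0552
grip_force: 12.0
```

Emit:
{"fn": "carry_out", "kwargs": {
  "plan": [
    [0,0,-0.02,0,0,0,0.5],
    [0,0,-0.027,0,0,0,0.5],
    [0,0,-0.027,0,0,0,0.5]
  ]
}}

```text
time_s: 31.58
ee_pos: [0.5706, -0.2131, 0.0353]
orientation: [0.0, 0.417, 0.909, -0.0]
contact_force: [0.4, 0.1, -0.8]
opening: 0.055
grip_force: 12.0
```

Emit:
{"fn": "carry_out", "kwargs": {
  "plan": [
    [0,0,-0.013,0,0,0,0.5],
    [0,0,-0.013,0,0,0,0.5],
    [0,0,-0.013,0,0,0,0.5]
  ]
}}

```text
time_s: 31.95
ee_pos: [0.5706, -0.2131, 0.0326]
orientation: [0.0, 0.417, 0.909, -0.0]
contact_force: [-0.4, 0.3, -0.1]
opening: 0.0549
grip_force: 12.0
```

Emit:
{"fn": "carry_out", "kwargs": {
  "plan": [
    [0,0,-0.006,0,0,0,0.5],
    [0,0,-0.006,0,0,0,0.5],
    [0,0,-0.006,0,0,0,0.5]
  ]
}}

```text
time_s: 32.33
ee_pos: [0.5706, -0.213, 0.0313]
orientation: [-0.0, 0.417, 0.909, -0.0]
contact_force: [0.6, 0.4, -1.0]
opening: 0.0549
grip_force: 12.0
```

Emit:
{"fn": "carry_out", "kwargs": {
  "plan": [
    [0,0,-0.006,0,0,0,0.5],
    [0,0,-0.006,0,0,0,0.5],
    [0,0,-0.006,0,0,0,0.5]
  ]
}}

```text
time_s: 32.7
ee_pos: [0.5706, -0.2131, 0.0312]
orientation: [0.0, 0.417, 0.909, -0.0]
contact_force: [-3.7, 0.9, 8.8]
opening: 0.0548
grip_force: 12.0
```

Contact made. Release, retreat straight up and go clear.

Emit:
{"fn": "carry_out", "kwargs": {
  "plan": [
    [0,0,0,0,0,0,0.75],
    [0,0,0,0,0,0,0.85],
    [0,0,0,0,0,0,0.85],
    [0,0,0.15,0,0,0,0.85],
    [0,0,0.4,0,0,0,0.85]
  ]
}}

```text
time_s: 33.33
ee_pos: [0.5698, -0.2126, 0.1096]
orientation: [-0.002, 0.417, 0.909, 0.0]
contact_force: [0.2, 0.2, 0.1]
opening: 0.0749
grip_force: 0.0
```

Emit:
{"fn": "carry_out", "kwargs": {
  "plan": [
    [0,0,0.3,0,0,0,1],
    [-0.2,0.2,0.6,0,0,0,1],
    [-0.45,0.4,0.7,0,0,0,1],
    [-0.6,0.6,0.7,0,0,0,1],
    [-0.6,0.6,0.7,0,0,0,1]
  ]
}}

```text
time_s: 33.95
ee_pos: [0.449, -0.0911, 0.2511]
orientation: [0.001, 0.416, 0.909, 0.0]
contact_force: [-0.6, -0.8, -0.4]
opening: 0.0884
grip_force: 0.0
```

Run:
```python
from h import *
p=look("w17",["label_roll","fuse_carton","carton_tray","wood_stamp"])
white=lambda h:(h[...,1]<50)&(h[...,2]>150)
blob(p,(.5695,-.2118),.036,white,.045)
o=ortho(p,(.567,-.372),.032,.06).copy();h=cv2.cvtColor(o,cv2.COLOR_RGB2HSV)
rect(o,((h[...,0]<35)|(h[...,0]>170))&(h[...,2]>120)&(h[...,1]>35),(.567,-.372))
a=vision.snapshot("side");b=vision.snapshot("scene")
for n in ("fuse_carton","wood_stamp","swab_jar","label_roll","jar_cup","timer"):
    A=models.pinpoint(a,n);B=models.pinpoint(b,n)
    for d in A[:3]:
        for e in B[:3]:
            r=[ray(a,d["point"]),ray(b,e["point"])];P=tri(r);m=np.linalg.norm(np.cross(P-r[0][0],r[0][1]))*2
            if m<.02: print(n,P.round(3),m.round(4),round(d["p"],2),round(e["p"],2))
```

```text
33.95 [ 0.449  -0.0911  0.2511] [321. 277.]
label_roll [([329.0, 284.0], 0.73, [0.576, -0.22, 0.0])]
fuse_carton [([261.0, 336.0], 0.73, [0.564, -0.381, 0.0]), ([352.0, 333.0], 0.6, [0.673, -0.274, 0.0])]
carton_tray [([327.0, 280.0], 0.51, [0.569, -0.218, 0.0])]
wood_stamp [([395.0, 42.0], 0.57, [0.416, 0.082, 0.0])]
blob 0.036 0.5671 -0.2074 [0.0585 0.0694]
centre [ 0.5641 -0.3664] size [0.0709 0.0488] long axis deg 106.1
fuse_carton [ 0.671 -0.268  0.007] 0.0009 0.9 0.94
fuse_carton [ 0.565 -0.38   0.002] 0.0013 0.78 0.8
wood_stamp [0.421 0.076 0.001] 0.006 0.74 0.54
swab_jar [0.499 0.18  0.007] 0.001 0.76 0.83
label_roll [ 0.569 -0.205  0.015] 0.0066 0.75 0.87
jar_cup [0.416 0.277 0.011] 0.0115 0.71 0.54
timer [ 0.571  0.287 -0.001] 0.0099 0.76 0.56
```

Run:
```python
from h import *
for c in("side","scene"):
    a=vision.snapshot(c)
    print(c,[(np.round(d["point"]).tolist(),round(d["p"],2)) for d in models.pinpoint(a,"swab_jar")],[(np.round(d["box"]).tolist(),round(d["p"],2)) for d in models.boxes_of(a,"swab_jar")])
    C=(.420,.272)
    print("expected base",proj(a,(*C,.006)).round(),"top",proj(a,(*C,.09)).round(),"sides",[proj(a,(C[0]+.0255*dx,C[1],.03)).round().tolist() for dx in(-1,1)])
```

```text
side [([375.0, 322.0], 0.56)] [([339.0, 267.0, 26.0, 36.0], 0.86), ([378.0, 315.0, 32.0, 36.0], 0.75), ([328.0, 135.0, 23.0, 17.0], 0.19)]
expected base [377. 319.] top [382. 296.] sides [[392.0, 314.0], [365.0, 312.0]]
scene [([210.0, 189.0], 0.7), ([254.0, 183.0], 0.69)] [([213.0, 184.0, 26.0, 24.0], 0.94), ([254.0, 179.0, 18.0, 28.0], 0.92), ([371.0, 227.0, 14.0, 20.0], 0.37)]
expected base [215. 190.] top [209. 171.] sides [[208.0, 190.0], [219.0, 179.0]]
```

The jar's box matches an upright jar in the cup in both views. Handing in.

```bash
python3 -c "
from cell import order
print(order.sign_off())"
```

```text
the job is handed in; nothing more can be done
None
```

I put the carton, stamp, jar and roll in their holders in the order asked, left the timer and look-alikes alone, and handed the job in at about 35 s; final positions were confirmed by camera measurements, and no verdict came back.

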